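# Refit the mini washer's agitator

## Task

The mini washer's agitator has been draining in the white stand: put it back in the machine. Lower its tapered steel shank into the drive hub at the bottom of the washer's tub, turn it under light pressure until the slots of its collar drop over the hub's two steel dogs, then press it down firmly, but without ramming it, until the catch clicks and it stands upright and fully home. Let go of it, and leave everything else on the counter where it is.

Things in the scene. Friction and masses are not known exactly. Their poses are not given: they have to be found in the camera images.
- agitator_grip (a point): The agitator: a loose upright blue plastic post, about 0.28 kg, its shank hanging in the draining stand's hole. This point: centre of the white grip block on its top, 40 mm along the agitator's x, 24 mm along its y (take it across these), 40 mm high. Below it a round post, 12 to 18 mm radius; 4 vanes out to 43 mm radius, to 50 mm below this point. z: its axis, up.
- agitator_seat (a point): Centre of the underside of the agitator's collar, on its axis, 105 mm below agitator_grip; same axes. The collar is 34 mm in radius with four slots 12 mm wide and 14 mm deep in its underside, running radially along the agitator's +x, -x, +y and -y. Below it the steel shank: 7:24 taper, 16 mm radius at the collar, 11 mm radius 35 mm lower, then a neck and a snap stud.
- stud_tip (a point): Lower end of the agitator's snap stud (8.4 mm radius), on the axis, 49.5 mm below agitator_seat; same axes.
- hub_mouth (a point): Centre of the top face of the drive hub in the bottom of the washer's tub, 90 mm above the counter, on the hub's axis; z up, x and y turn with the washer, NOT with the hub. The hub is dark, 36 mm in radius, its tapered bore 16 mm in radius here. Seated and held by the catch, agitator_seat lies about 1 mm above this point. The hub turns only against about 0.4 Nm of gear drag.
- dogs_top (a point): Point on the hub's axis level with the tops of its two steel dogs, 13 mm above hub_mouth. The dogs stand opposite each other, 8 mm wide, 20 to 33 mm off the axis. The hub has stopped at any angle, which is not measured (x, y are the washer's): see it, or feel for it. Slots are 90 degrees apart: a quarter turn at most brings a pair over the dogs, with 3.5 degrees of play either way.
- hub_catch (a point): Point on the hub's axis level with the two sprung catch balls in the bore, 42 mm below hub_mouth. With the slots over the dogs the agitator goes down freely until agitator_seat is about 8.5 mm above hub_mouth, where the stud meets the balls; a push of about 13 N (up to 16 N) takes it past them, with the peak about 5 mm above hub_mouth, then it snaps home and is held with about 10 N.
- washer: The mini washer, fixed to the counter: white motor base, frosted open tub of 250 mm outer and 242 mm inner diameter, rim 165 mm above the counter, two side lugs out to 145 mm from the axis along its y, a small control panel on its -x side. Origin at the centre of its underside, on the hub's axis.
- drainer: The white draining stand, fixed, 150 mm by 120 mm, its top 72 mm above the counter, with a 44 mm round hole in the middle in which the agitator's shank hangs (its collar rests on the top). Origin at the centre of its underside.
- soap_dish: White ceramic soap dish with a soap bar, 116 mm across and 27 mm high, loose on a black rubber mat. Origin under its centre. Leave alone.
- detergent: Closed teal detergent tub with a pale lid, 158 x 128 x 140 mm, loose. Origin under its centre. Leave alone.
- scoop: Purple plastic scoop, 34 mm high, loose: bowl 62 x 50 mm around its origin, handle to 115 mm along its -x. Leave alone.
- washer_lid: The washer's pale aqua lid, a disc of 131 mm radius, 32 mm high with its handle, lying loose on the counter. Origin under its centre. Leave alone.
- softener: Pink softener bottle, 72 mm in diameter, 190 mm high, loose. Origin under its centre. Leave alone.
- peg_basket: Yellow basket of clothes pegs, 150 x 110 mm and 65 mm high, loose. Origin under its centre. Leave alone.
- brush: Wooden scrubbing brush, 130 x 50 x 42 mm, loose. Origin under its centre. Leave alone.

How it is judged:
By the outcome, as a careful person would: the job done as asked, in the order asked, and still so for the second after the job is handed in, with the robot touching nothing.
It also fails if it takes over 61 s, if anything falls off the work surface, if the arm or the gripper's body presses on something with over 40 N, if the wrist force passes 120 N, or if a joint passes its speed limit or range.

## Robot

A 6-joint arm with a two-finger parallel gripper is mounted at the origin on the work surface. World frame = base frame: x ahead of the robot, y to its left, z up, the work surface at z = 0. Lengths are in m, angles in rad, forces in N, time in s.
With the tool pointing down it reaches from about 0.275 to 1 m from the base axis. Payload 8.4 kg.
Tool frame: the origin (TCP) lies midway between the tips of the shut fingers; the grasp point (between the pads) lies grasp_offset behind it (grasp_offset is the distance from the TCP to the grasp point, in m); z points along the fingers, x is the direction in which the jaws open and shut, and the axes are right-handed (so a half turn about z gives the same grasp; the last joint's range is limited). The gripper opens to 85 mm and grips with 20 to 120 N. Pads are 22 mm wide; open, the fingers measure 114 mm over their backs; the gripper's body (76 mm by 85 mm) begins 54 mm behind the grasp point. The pads swing forward as they close: fully open they stand 13 mm farther back than shut.
Start: joints at [1.21, 0.353, 1.633, -0, 1.155, -0.002], TCP at [0.219, 0.585, 0.231] pointing down, gripper open.
Joint ranges: [-2.63, 2.63], [-0.92, 2.1], [0.06, 2.66], [-1.3, 4.44], [0, 2.69], [-3.02, 3.02]. Speed limits (rad/s): [2.22, 2.22, 2.79, 3.14, 3.14, 3.14].

## Interface

Orientations are given as a unit quaternion [w, x, y, z].
In Python, from cell import * gives the robot as it stands.
- The arm moves only by the tool send_rows, never from a script. Its argument "series" is one flat list of numbers, 6 for each row, row after row: the shift along the tool's x, y, z in cm, then the turn, a rotation vector about the tool's x, y, z in rad. In form: [dx, dy, dz, wx, wy, wz, dx, dy, dz, wx, wy, wz, ...]. A call has 1 to 10 rows; each row is the pose to reach, as a shift and turn from the pose commanded when the call began, along the tool's axes at that moment; what a row does not reach only later rows make up. A row lasts 1/10 s, in which the tool goes at most 50 mm and 8.59 degrees, less where a joint would pass 70% of its speed; a pose out of reach is approached as far as the arm can. A call with a gripper value outside its range is refused whole. "gripper" is the opening, from 0 (shut) to 1 (fully open), set as the call begins (left out, the last holds). The fingers move at their own pace and stop on an object; the grip force is fixed at half the most. Time passes only in rows, so rows that repeat a pose let the fingers close. It gives the time, the measured TCP pose, the force and the opening at its end, in the units of the state.
- read_state(): the state, without advancing time (a new reading comes with each control period).
- grab_frame(name): name is "side" or "top" or "wrist"; returns a dict with "frame" (480x640x3 uint8, red, green, blue), "K" (3x3 intrinsics, pixels), "world_to_cam" (4x4, takes a point from world to camera coordinates). Camera axes: x right, y up, looking along -z (the intrinsics and any distortion apply to the point x, -y, -z); pixel columns grow to the right and rows downward; lengths in m; the calibration is good to about 2 mm. A picture is of the moment at which its call begins. There is no depth.
- close_job(): hands the job in, once; it reports no verdict.
The state is a dict: "t": time; "joints": joint angles; "qvel": joint speeds; "effort": joint torques, N m; "ee_pos": TCP position; "ee_rot": TCP orientation; "force": force on the tool from outside, world axes, zero at the start; "torque": the same for the moment, N m; "width": finger opening in m.
Only numpy, scipy, OpenCV 4.12 (cv2) and the standard library are available. Lean on these libraries where they do the work, as an engineer would, in place of code of your own. Each camera call takes 0.05 s, during which the arm holds its last target.

## Working session

There is one attempt and no reset: what is moved stays moved. The work goes in short steps, Python scripts to look and compute and a tool call to move; the robot and the scene stay as the last step left them, time stands still between calls to the robot, and variables do not carry over. Pictures are saved under pics/ and viewed, and the job is handed in when it is done.

Besides the shell and the picture viewer there is one more tool, called after "Emit:" as a command line: name --argument value ..., lists and objects as JSON in quotes. send_rows: Moves the arm, as the interface text tells. Its arguments: {"type":"object","properties":{"series":{"type":"array"},"gripper":{"type":"number"}},"required":["series"]}

```bash
ls; mkdir -p pics; python3 - <<'E'
from cell import *
import cv2
s=read_state()
for k,v in s.items(): print(k,v)
print([n for n in dir() if not n.startswith('_')])
import pickle
for n in ["side","top","wrist"]:
    f=grab_frame(n); cv2.imwrite(f"pics/{n}0.png",f["frame"][:,:,::-1]); pickle.dump(f,open(f"pics/{n}0.pkl","wb"))
    print(n,{k:v for k,v in f.items() if k!='frame'})
E
```

```text
pics
t 0.0
joints [ 1.20963040e+00  3.53631237e-01  1.63414847e+00 -7.02471516e-06
  1.15520677e+00 -2.40332820e-03]
qvel [-0.00046162 -0.00138184 -0.00021276  0.00078526  0.00189237 -0.000661  ]
effort [-8.33275881e-04 -6.05247545e+01 -3.42065299e+01 -1.24833496e-04
  9.49390931e-03  7.51240009e-06]
ee_pos [0.2192797  0.58475137 0.23056611]
ee_rot [ 3.98227091e-04  8.21922309e-01  5.69599185e-01 -5.71937698e-04]
force [0.32768359 0.74542845 0.37166917]
torque [-0.01941484 -0.01420324  0.00295506]
width 0.0857127671583475
['IKError', 'close_job', 'cv2', 'grab_frame', 'grasp_offset', 'k', 'read_state', 's', 'v']
side {'K': array([[439.01262965,   0.        , 326.02374986],
       [  0.        , 439.01262965, 238.03512055],
       [  0.        ,   0.        ,   1.        ]]), 'world_to_cam': array([[ 0.94130207, -0.33755984,  0.0019433 , -0.55912386],
       [ 0.26282016,  0.73647524,  0.62332157, -0.23012332],
       [-0.21183952, -0.58622314,  0.7819632 , -1.2975335 ],
       [ 0.        ,  0.        ,  0.        ,  1.        ]])}
top {'K': array([[458.32211262,   0.        , 320.346
[... 198 characters left out ...]
0.9870617 ,  0.0045437 ,  0.16027647, -0.60216132],
       [-0.16031575,  0.01027598,  0.98701229, -1.49393876],
       [ 0.        ,  0.        ,  0.        ,  1.        ]])}
wrist {'K': array([[412.44969748,   0.        , 323.94033153],
       [  0.        , 412.44969748, 230.45545999],
       [  0.        ,   0.        ,   1.        ]]), 'world_to_cam': array([[ 3.50129666e-01,  9.36701133e-01, -4.51392552e-04,
        -6.25782520e-01],
       [-8.97863247e-01,  3.35475044e-01, -2.85128188e-01,
         3.81320210e-02],
       [-2.66928466e-01,  1.00237126e-01,  9.58489287e-01,
        -3.79027811e-01],
       [ 0.00000000e+00,  0.00000000e+00,  0.00000000e+00,
         1.00000000e+00]])}
```

View pics/top0.png

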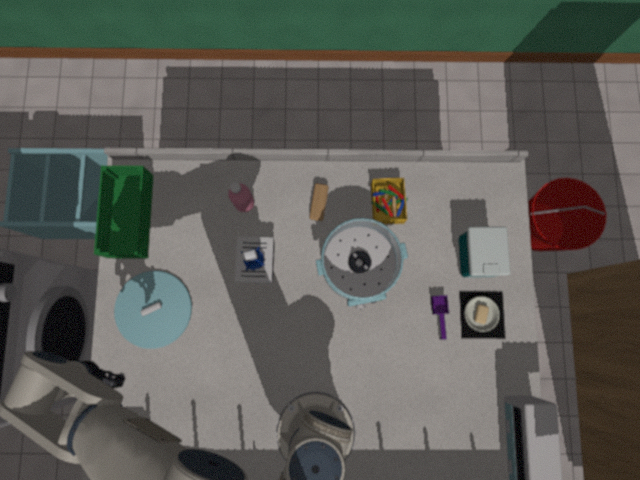

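View pics/side0.png

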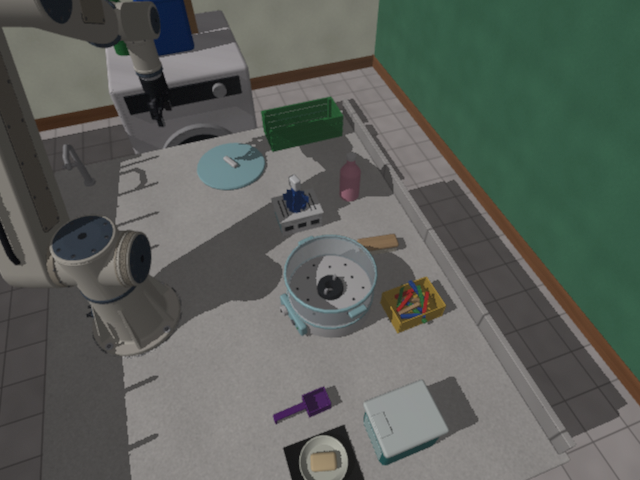

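View pics/wrist0.png

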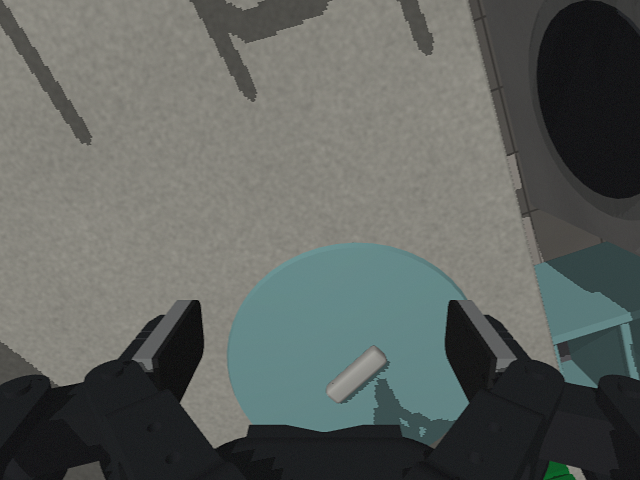

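```bash
python3 -c "
from cell import *
print(grasp_offset)"
```

```text
0.0187
```

The top view shows the agitator's white grip near (250,256), the hub near (360,261) and the washer centre near (361,262). The side view has the grip near (294,183) and the hub near (330,288). Next I'll zoom in and triangulate.

```bash
cat > h.py <<'E'
import numpy as np, cv2, pickle
from scipy.spatial.transform import Rotation as R
def ray(f,u,v):
    K=f["K"];T=f["world_to_cam"];d=np.array([(u-K[0,2])/K[0,0],-(v-K[1,2])/K[1,1],-1.])
    Rm=T[:3,:3];return -Rm.T@T[:3,3],Rm.T@d
def onz(f,u,v,z):
    c,d=ray(f,u,v);return c+d*(z-c[2])/d[2]
def proj(f,p):
    q=f["world_to_cam"]@np.append(p,1);K=f["K"]
    return np.array([K[0,2]+K[0,0]*q[0]/-q[2],K[1,2]+K[1,1]*-q[1]/-q[2]])
def tri(f,a,g,b):
    A=[];B=[]
    for ff,p in((f,a),(g,b)):
        c,d=ray(ff,*p);d/=np.linalg.norm(d);P=np.eye(3)-np.outer(d,d);A.append(P);B.append(P@c)
    x=np.linalg.solve(sum(A),sum(B));return x
def rq(q): return R.from_quat([q[1],q[2],q[3],q[0]])
def load(n): return pickle.load(open(f"pics/{n}.pkl","rb"))
def snap(n,name):
    from cell import grab_frame
    f=grab_frame(n);cv2.imwrite(f"pics/{name}.png",f["frame"][:,:,::-1]);pickle.dump(f,open(f"pics/{name}.pkl","wb"));return f
E
python3 - <<'E'
from h import *
t=load("top0");s=load("side0")
def crop(f,u,v,r):
    im=f["frame"][v-r:v+r,u-r:u+r,::-1];return cv2.resize(im,(390,390),interpolation=cv2.INTER_CUBIC)
cv2.imwrite("pics/zoom0.png",np.vstack([np.hstack([crop(t,255,255,28),crop(t,361,261,45)])]))
cv2.imwrite("pics/zoom0s.png",np.hstack([crop(s,297,200,32),crop(s,330,285,50)]))
print(tri(t,(250,256),s,(294,183)),tri(t,(360,261),s,(330,288)))
for z in (.09,.165): print(onz(t,361,261,z))
E
```

```text
[0.55669969 0.20197462 0.1761659 ] [ 0.5544356  -0.14553423  0.07560429]
[ 0.55307554 -0.14747025  0.09      ]
[ 0.54304215 -0.13996714  0.165     ]
```

View pics/zoom0.png

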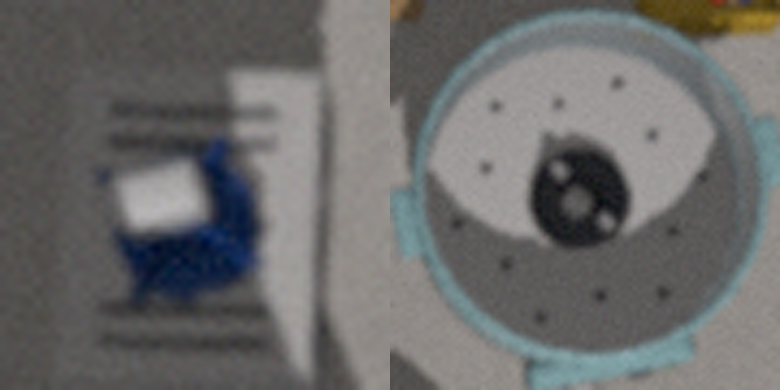

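View pics/zoom0s.png

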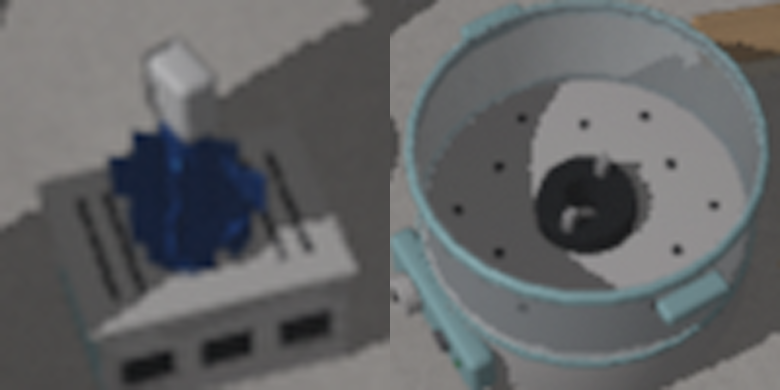

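```bash
python3 - <<'E'
from h import *
from cell import read_state
t=load("top0");s=load("side0");w=load("wrist0")
im=t["frame"].astype(int)
sub=im[240:272,235:270]
m=((sub.min(2)>150)).astype(np.uint8)
# connected component near block
n,l,st,c=cv2.connectedComponentsWithStats(m)
for i in range(1,n): print(st[i],c[i]+[235,240])
for i in range(1,n):
    if st[i][4]>60 and np.linalg.norm(c[i]+[235,240]-[250.4,255.2])<4:
        pts=cv2.findContours((l==i).astype(np.uint8),0,1)[0][0][:,0]+[235,240]
        r=cv2.minAreaRect(pts.astype(np.float32));bp=cv2.boxPoints(r)
        P=np.array([onz(t,*p,.197) for p in bp]);print(r,P,P.mean(0));
        for k in range(4):
            d=P[(k+1)%4]-P[k];print(np.linalg.norm(d),np.degrees(np.arctan2(d[1],d[0])))
a=onz(t,354.8,254.5,.103);b=onz(t,366.1,266.8,.103);d=a-b
print("dogs",a,b,(a+b)/2,np.linalg.norm(d),np.degrees(np.arctan2(d[1],d[0])))
# side dogs tops: crop scale 390/100, origin 280,235
a=onz(s,280+(603-390)/3.9,235+155/3.9,.103);b=onz(s,280+(568-390)/3.9,235+210/3.9,.103);d=a-b
print("dogs side",a,b,(a+b)/2,np.linalg.norm(d),np.degrees(np.arctan2(d[1],d[0])))
S=read_state();Rt=rq(S["ee_rot"]).as_matrix();print(Rt)
T=w["world_to_cam"];C=-T[:3,:3].T@T[:3,3];print("cam in tool",Rt.T@(C-S["ee_pos"]),"\n",Rt.T@T[:3,:3].T)
E
```

```text
[ 27   0   8  32 115] [267.42608696 255.23478261]
[10 12 10  7 60] [249.45       255.08333333]
dogs [ 0.57249485 -0.1262979   0.103     ] [ 0.53252733 -0.16243264  0.103     ] [ 0.55251109 -0.14436527  0.103     ] 0.053880629292221295 42.11682659110547
dogs side [ 0.5756681  -0.12391304  0.103     ] [ 0.53523872 -0.16004387  0.103     ] [ 0.55545341 -0.14197845  0.103     ] 0.05422150964336963 41.78643579206996
[[ 3.51169900e-01  9.36311667e-01 -4.03617636e-04]
 [ 9.36311126e-01 -3.51170131e-01 -1.00675795e-03]
 [-1.08437767e-03 -2.43685957e-05 -9.99999412e-01]]
cam in tool [ 0.00108653 -0.07219649 -0.14315104] 
 [[ 9.99999183e-01 -8.84343675e-04 -9.23470728e-04]
 [-1.11095755e-03 -9.58481701e-01 -2.85151879e-01]
 [-6.32957534e-04  2.85152672e-01 -9.58481900e-01]]
```

```bash
cat >> h.py <<'E'
def rot(yaw):
    c,s=np.cos(np.radians(yaw)),np.sin(np.radians(yaw));return np.array([[c,s,0],[s,-c,0],[0,0,-1.]])
def go(pos,yaw):
    from cell import read_state
    S=read_state();Rt=rq(S["ee_rot"]).as_matrix()
    print("shift cm",np.round(100*Rt.T@(np.array(pos)-S["ee_pos"]),2),"rotvec",np.round(R.from_matrix(Rt.T@rot(yaw)).as_rotvec(),4))
    print("t",S["t"],"pos",S["ee_pos"].round(4) if hasattr(S["ee_pos"],'round') else S["ee_pos"],"yaw",np.degrees(np.arctan2(Rt[1,0],Rt[0,0])),"F",np.round(S["force"],2),"M",np.round(S["torque"],3),"w",S["width"],"j",np.round(S["joints"],3))
E
python3 -c "
from h import *
go([.557,.202,.30],17)"
```

```text
shift cm [-24.    45.06  -6.9 ] rotvec [5.000e-04 1.000e-03 9.153e-01]
t 0.15 pos [0.2193 0.5849 0.2307] yaw 69.44109924976615 F [ 0.41  0.71 -0.04] M [ 0.014  0.047 -0.052] w 0.08548311942197208 j [ 1.21   0.353  1.634  0.     1.155 -0.002]
```

Emit:
send_rows --series '[-1.2,2.3,-1.5,0,0,0.05,-3,5.6,-3,0,0,0.13,-5,9.4,-5,0,0,0.21,-7.2,13.5,-6.9,0,0,0.3,-9.4,17.6,-6.9,0,0,0.39,-11.6,21.7,-6.9,0,0,0.48,-13.8,25.8,-6.9,0,0,0.57,-16,29.9,-6.9,0,0,0.66,-18.2,34,-6.9,0,0,0.74,-20.2,38,-6.9,0,0,0.82]' --gripper 1

```text
t: 1.15
ee_pos: [0.5052, 0.2608, 0.3002]
ee_rot: [0.0, 0.981, 0.193, -0.0]
force: [1.0, 1.0, 0.8]
width: 0.0852
```

```bash
python3 -c "
from h import *
go([.557,.202,.30],17)"
```

```text
shift cm [2.56 7.4  0.02] rotvec [0.     0.0002 0.0918]
t 1.15 pos [0.5052 0.2608 0.3002] yaw 22.261379832097706 F [0.97 0.98 0.82] M [-0.021 -0.008 -0.003] w 0.0851547570821348 j [ 0.474  0.206  1.677 -0.     1.259  0.085]
```

Emit:
send_rows --series '[1,3,0,0,0,0.04,1.9,5.5,0,0,0,0.08,2.5,7.2,0,0,0,0.09,2.55,7.4,0,0,0,0.092,2.55,7.4,0,0,0,0.092]'

```text
t: 1.65
ee_pos: [0.5559, 0.2041, 0.3]
ee_rot: [-0.0, 0.989, 0.149, -0.0]
force: [0.1, 0.2, -0.2]
width: 0.0854
```

```bash
python3 -c "
from h import *
go([.557,.202,.30],17)
snap('wrist','wrist1')"
```

```text
shift cm [0.04 0.23 0.  ] rotvec [-0.0004  0.0007  0.0033]
t 1.65 pos [0.5559 0.2041 0.3   ] yaw 17.190900117158442 F [ 0.06  0.17 -0.19] M [ 0.035  0.006 -0.004] w 0.08544423102187819 j [0.349 0.245 1.627 0.    1.27  0.049]
```

View pics/wrist1.png

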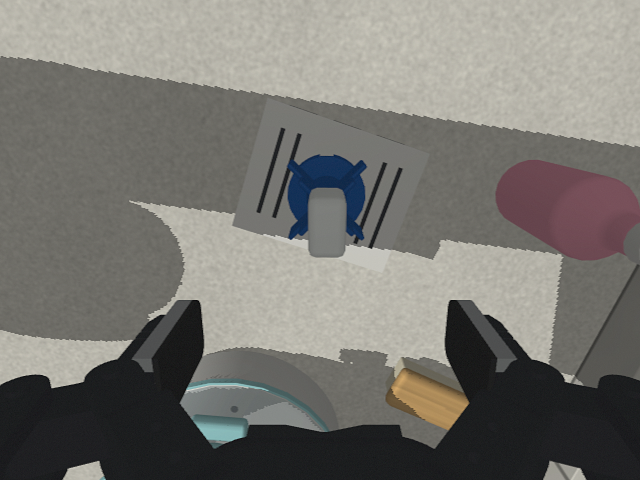

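```bash
python3 - <<'E'
from h import *
w=load('wrist1')
c=w["frame"][170:270,280:375,::-1].astype(float)
c=np.clip((c-60)*1.8,0,255).astype(np.uint8)
cv2.imwrite("pics/z1.png",cv2.resize(c,(570,600),interpolation=cv2.INTER_CUBIC))
for z in(.197,.157):
  p=np.array([.557,.202,z])
  print(proj(w,p),onz(w,327,222,z),onz(w,327,257,z),onz(w,327,188,z))
E
```

```text
[322.86376657 234.25669936] [0.55709736 0.21033817 0.197     ] [0.56397625 0.18835496 0.197     ] [0.5507362  0.23066687 0.197     ]
[322.97927625 217.93725876] [0.56065741 0.19997162 0.157     ] [0.56865347 0.17441821 0.157     ] [0.55326315 0.22360181 0.157     ]
```

View pics/z1.png

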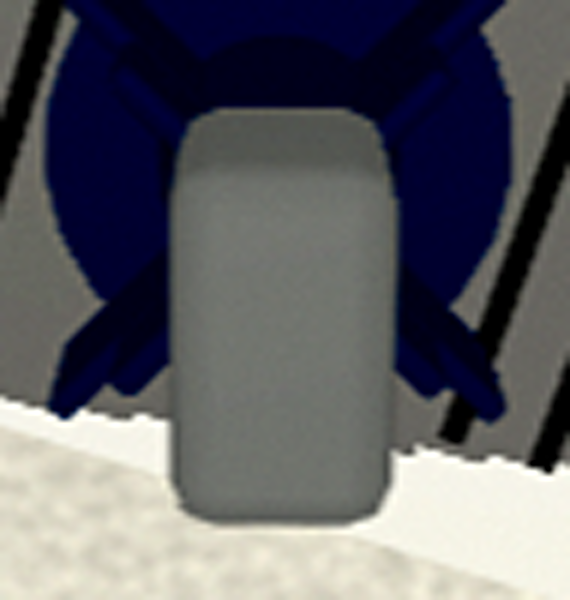

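```bash
python3 - <<'E'
from h import *
w=load('wrist1')
P=[onz(w,327,227,.197),onz(w,327,256.7,.197),onz(w,327,197.5,.197),onz(w,308.3,227,.197),onz(w,345.5,227,.197)]
print(np.round(P,4),np.linalg.norm(P[1]-P[2]),np.linalg.norm(P[3]-P[4]),(P[1]+P[2])/2)
p=(P[1]+P[2])/2
t=load("top0");s=load("side0")
print(proj(t,p),proj(s,p))
go([p[0],p[1],.1585],16.3)
E
```

```text
[[0.5581 0.2073 0.197 ]
 [0.5639 0.1885 0.197 ]
 [0.5525 0.2251 0.197 ]
 [0.547  0.2038 0.197 ]
 [0.569  0.2107 0.197 ]] 0.03828318226700268 0.02311016184370384 [0.55819942 0.20681627 0.197     ]
[247.49238511 254.14726322] [293.28939929 177.18425804]
shift cm [ 0.32 -0.14 14.16] rotvec [-0.0004  0.0006  0.0163]
t 1.7 pos [0.5556 0.2045 0.3001] yaw 17.231540714763423 F [ 0.5   0.56 -0.61] M [-0.065 -0.036  0.045] w 0.08561536781090773 j [0.35  0.245 1.627 0.    1.27  0.049]
```

Emit:
send_rows --series '[0.1,0,2,0,0,0.005,0.2,-0.05,4.5,0,0,0.01,0.3,-0.05,6.8,0,0,0.016,0.3,-0.05,8,0,0,0.016,0.3,-0.05,8,0,0,0.016]'

```text
t: 2.2
ee_pos: [0.5574, 0.2058, 0.2188]
ee_rot: [0.0, 0.99, 0.142, -0.002]
force: [0.2, -0.0, 0.3]
width: 0.0851
```

```bash
python3 - <<'E'
from h import *
go([.558,.2065,.1585],16.3)
f=snap('wrist','wrist2');f=snap('wrist','wrist2')
c=f["frame"].astype(float)
cv2.imwrite("pics/z2.png",np.clip((c[:,:,::-1]-30)*1.5,0,255).astype(np.uint8))
E
```

```text
shift cm [ 0.1  -0.05  6.02] rotvec [0.     0.0031 0.0011]
t 2.2 pos [0.5574 0.2058 0.2188] yaw 16.364279742475684 F [ 0.24 -0.01  0.26] M [-0.006 -0.017 -0.065] w 0.08514933808002241 j [0.351 0.319 1.712 0.    1.114 0.065]
```

View pics/z2.png

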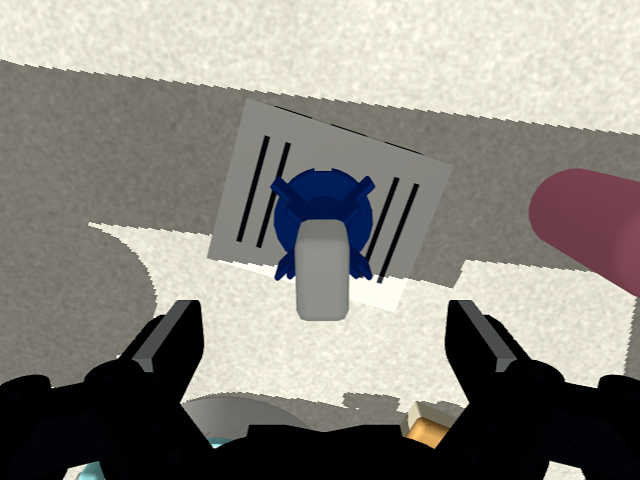

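```bash
python3 - <<'E'
from h import *
w=load('wrist2');g=w["frame"].astype(int)
print(g[210:330:4,322].tolist()); print(g[280,285:360:2].mean(1).round().tolist())
for row in(250,300):
  r=g[row];m=(np.abs(r[:,0]-r[:,2])<14)&(r.mean(1)<140)&(r.mean(1)>85)
  print(row,np.where(m[285:360])[0][[0,-1]]+285)
for z in(.197,.19): print(z,onz(w,322.3,320,z),onz(w,322.3,236,z),onz(w,322.3,278,z),np.linalg.norm(onz(w,295.5,280,z)-onz(w,349,280,z)),np.linalg.norm(onz(w,322,320,z)-onz(w,322,236,z)))
E
```

```text
[[16, 41, 76], [14, 43, 76], [20, 43, 76], [106, 108, 105], [107, 108, 105], [108, 109, 107], [110, 111, 108], [112, 113, 109], [121, 122, 120], [123, 125, 122], [124, 126, 122], [126, 127, 124], [126, 127, 123], [126, 127, 124], [126, 127, 124], [125, 126, 125], [124, 126, 123], [125, 126, 123], [124, 126, 123], [125, 126, 123], [125, 126, 123], [124, 127, 124], [124, 125, 122], [125, 126, 123], [125, 126, 122], [123, 125, 122], [124, 126, 122], [117, 119, 116], [194, 192, 179], [195, 193, 181]]
[196.0, 199.0, 203.0, 201.0, 197.0, 160.0, 111.0, 119.0, 120.0, 122.0, 125.0, 125.0, 124.0, 125.0, 125.0, 125.0, 124.0, 124.0, 124.0, 125.0, 124.0, 125.0, 124.0, 125.0, 125.0, 125.0, 126.0, 124.0, 122.0, 120.0, 118.0, 110.0, 168.0, 198.0, 198.0, 200.0, 199.0, 197.0]
250 [295 348]
300 [296 348]
0.197 [0.56368112 0.18858348 0.197     ] [0.55255076 0.22654139 0.197     ] [0.55794203 0.20815552 0.197     ] 0.023341485668829657 0.039556144108762084
0.19 [0.56473651 0.18488948 0.19      ] [0.55313789 0.2244443  0.19      ] [0.55875597 0.20528493 0.19      ] 0.024323481317262082 0.041220303877111536
```

Emit:
send_rows --series '[0.05,0,1.5,0,0,0,0.1,-0.05,3.5,0,0,0,0.1,-0.05,5.2,0,0,0,0.1,-0.05,6,0,0,0,0.1,-0.05,6,0,0,0]'

```text
t: 2.8
ee_pos: [0.5592, 0.2059, 0.1593]
ee_rot: [0.0, 0.99, 0.142, -0.001]
force: [-0.5, 0.1, 0.3]
width: 0.0853
```

```bash
python3 - <<'E'
from h import *
go([.558,.2065,.1585],16.3)
f=snap('wrist','wrist3')
E
```

```text
shift cm [-0.09 -0.09  0.08] rotvec [ 0.0001  0.0017 -0.0005]
t 2.8 pos [0.5592 0.2059 0.1593] yaw 16.270600370717222 F [-0.48  0.06  0.27] M [0.017 0.005 0.015] w 0.08525917853442058 j [ 0.35   0.386  1.761 -0.     0.996  0.066]
```

View pics/wrist3.png

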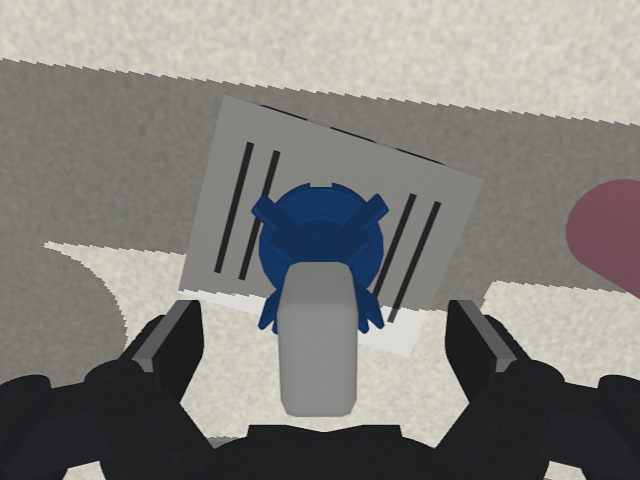

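Emit:
send_rows --series '[-0.13,-0.05,0.05,0,0,0,-0.13,-0.05,0.05,0,0,0]'

```text
t: 3.05
ee_pos: [0.5587, 0.2064, 0.1606]
ee_rot: [-0.0, 0.99, 0.142, 0.001]
force: [0.7, -0.3, 0.5]
width: 0.0857
```

Emit:
send_rows --series '[0,0,0,0,0,0,0,0,0,0,0,0,0,0,0,0,0,0,0,0,0,0,0,0,0,0,0,0,0,0,0,0,0,0,0,0,0,0,0,0,0,0,0,0,0,0,0,0]' --gripper 0

```text
t: 3.85
ee_pos: [0.5581, 0.2062, 0.1599]
ee_rot: [0.0, 0.99, 0.142, -0.0]
force: [-2.6, -1.4, 5.6]
width: 0.0233
```

```bash
python3 - <<'E'
from h import *
go([.558,.2065,.1585],16.3)
f=snap('wrist','wrist4')
E
```

```text
shift cm [-0.   -0.03  0.14] rotvec [-0.      0.0004 -0.0005]
t 3.85 pos [0.5581 0.2062 0.1599] yaw 16.271838431465675 F [-2.61 -1.36  5.63] M [-0.072  0.544  0.019] w 0.02333362018079234 j [0.351 0.383 1.764 0.    0.995 0.067]
```

View pics/wrist4.png

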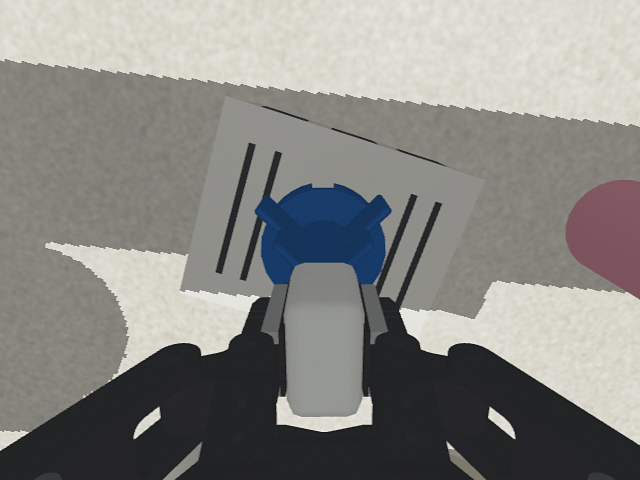

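Emit:
send_rows --series '[0,0,-0.3,0,0,0,0,0,-1,0,0,0,0,0,-2.5,0,0,0,0,0,-5,0,0,0,0,0,-8,0,0,0,0,0,-11,0,0,0,0,0,-14,0,0,0,0,0,-16.5,0,0,0,0,0,-18,0,0,0,0,0,-18.5,0,0,0]'

```text
t: 4.9
ee_pos: [0.559, 0.2064, 0.3471]
ee_rot: [-0.0, 0.99, 0.142, 0.002]
force: [-0.2, 0.7, -3.0]
width: 0.0234
```

```bash
python3 - <<'E'
from h import *
go([.554,-.143,.345],42)
f=snap('wrist','wrist5')
E
```

```text
shift cm [-10.27  33.4    0.17] rotvec [ 0.0006 -0.0033 -0.4491]
t 4.9 pos [0.559  0.2064 0.3471] yaw 16.270501239831418 F [-0.2   0.73 -3.02] M [ 0.044  0.025 -0.004] w 0.02342784557441024 j [ 0.351  0.218  1.559 -0.     1.361  0.067]
```

View pics/wrist5.png

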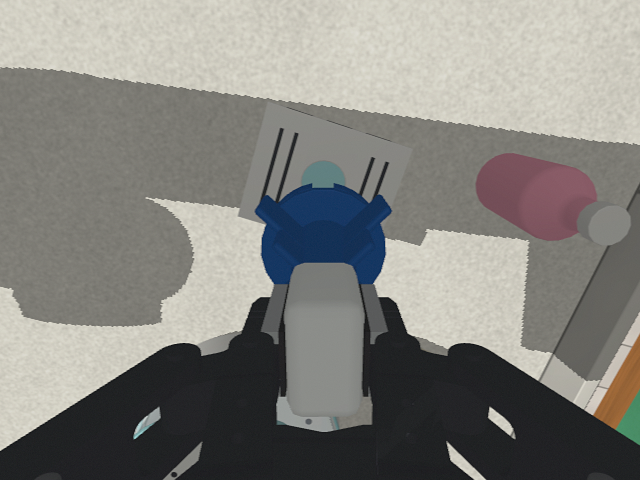

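```bash
python3 - <<'E'
from h import *
from cell import read_state
w0=load('wrist0')
C=np.array([.0011,-.0722,-.1432])
S=R.from_quat([0,0,0,1])
M=np.array([[ 1,0,0],[0,-.9585,-.2852],[0,.2852,-.9585]])
K=w0["K"]
def tz(u,v,z):
    d=M@np.array([(u-K[0,2])/K[0,0],-(v-K[1,2])/K[1,1],-1.]);return C+d*(z-C[2])/d[2]
w=load('wrist5');g=w["frame"].astype(int).mean(2)
print(g[260:425:3,322].round().tolist())
for z in(-.035,-.037): print(z,tz(322,303,z),tz(322,416,z))
# collar lower front? top of collar circle edge
f=w["frame"].astype(int);m=((f[:,:,2]>f[:,:,0]+35)&(f[:,:,0]<70)).astype(np.uint8)
ys,xs=np.where(m);print(xs.min(),xs.max(),ys.min(),ys.max())
for y in range(184,300,8):
    x=np.where(m[y])[0]; print(y,x.min(),x.max(),end=' | ')
E
```

```text
[50.0, 124.0, 119.0, 119.0, 122.0, 120.0, 121.0, 121.0, 121.0, 120.0, 122.0, 122.0, 121.0, 121.0, 127.0, 132.0, 135.0, 137.0, 139.0, 138.0, 139.0, 139.0, 139.0, 139.0, 139.0, 139.0, 140.0, 140.0, 139.0, 139.0, 139.0, 140.0, 139.0, 139.0, 139.0, 140.0, 139.0, 140.0, 140.0, 139.0, 140.0, 139.0, 139.0, 140.0, 139.0, 139.0, 141.0, 139.0, 139.0, 139.0, 140.0, 134.0, 133.0, 152.0, 152.0]
-0.035 [ 0.00053962 -0.01814536 -0.035     ] [ 0.00048687  0.02116722 -0.035     ]
-0.037 [ 0.00054997 -0.01914452 -0.037     ] [ 0.00049821  0.01944139 -0.037     ]
255 638 183 423
184 307 339 | 192 290 355 | 200 261 384 | 208 256 390 | 216 259 386 | 224 267 380 | 232 264 382 | 240 262 384 | 248 262 384 | 256 262 384 | 264 264 382 | 272 267 379 | 280 272 374 | Traceback (most recent call last):
  File "<stdin>", line 17, in <module>
    return umr_minimum(a, axis, None, out, keepdims, initial, where)
ValueError: zero-size array to reduction operation minimum which has no identity
```

```bash
python3 - <<'E'
from h import *
go([.621,-.217,.345],42)
E
```

```text
shift cm [-5.89 42.38  0.13] rotvec [ 4.000e-04 -2.300e-03 -4.491e-01]
t 4.95 pos [0.5587 0.2064 0.3465] yaw 16.270989946364544 F [-0.62  0.46 -0.96] M [ 0.025 -0.05  -0.02 ] w 0.023487177291203944 j [ 0.351  0.219  1.56  -0.     1.36   0.067]
```

Emit:
send_rows --series '[-0.2,1.5,0,0,0,-0.02,-0.6,4.5,0,0,0,-0.05,-1.2,8.5,0,0,0,-0.1,-1.8,12.8,0,0,0,-0.15,-2.4,17.1,0,0,0,-0.2,-3,21.4,0,0,0,-0.25,-3.6,25.7,0,0,0,-0.3,-4.2,30,0,0,0,-0.35,-4.8,34.3,0,0,0,-0.4,-5.2,37.5,0,0,0,-0.45]'

```text
t: 5.95
ee_pos: [0.6128, -0.1709, 0.3429]
ee_rot: [-0.001, 0.933, 0.359, -0.001]
force: [-0.1, 0.3, -2.1]
width: 0.0234
```

```bash
python3 - <<'E'
from h import *
go([.621,-.217,.345],42)
E
```

```text
shift cm [-2.49  3.97 -0.21] rotvec [-0.0018  0.0018  0.0019]
t 5.95 pos [ 0.6128 -0.1709  0.3429] yaw 42.1105922381841 F [-0.14  0.26 -2.14] M [-0.014  0.01  -0.024] w 0.02339915679663734 j [-2.740e-01  2.910e-01  1.473e+00 -1.000e-03  1.380e+00 -1.009e+00]
```

Emit:
send_rows --series '[-1,1.6,0,0,0,0,-2,3,0,0,0,0,-2.4,3.7,0,0,0,0,-2.4,3.7,0,0,0,0]'

```text
t: 6.35
ee_pos: [0.6205, -0.212, 0.3443]
ee_rot: [-0.0, 0.934, 0.358, -0.0]
force: [-0.1, 0.5, -3.1]
width: 0.0231
```

```bash
python3 - <<'E'
from h import *
go([.621,-.217,.345],42)
f=snap('wrist','wrist6')
f=snap('top','top6')
f=snap('side','side6')
E
```

```text
shift cm [-0.3   0.41 -0.07] rotvec [-0.0006  0.0002  0.    ]
t 6.35 pos [ 0.6205 -0.212   0.3443] yaw 42.00217846093472 F [-0.14  0.55 -3.1 ] M [ 0.029 -0.     0.016] w 0.023117713932312444 j [-0.332  0.322  1.428  0.     1.392 -1.065]
```

View pics/wrist6.png

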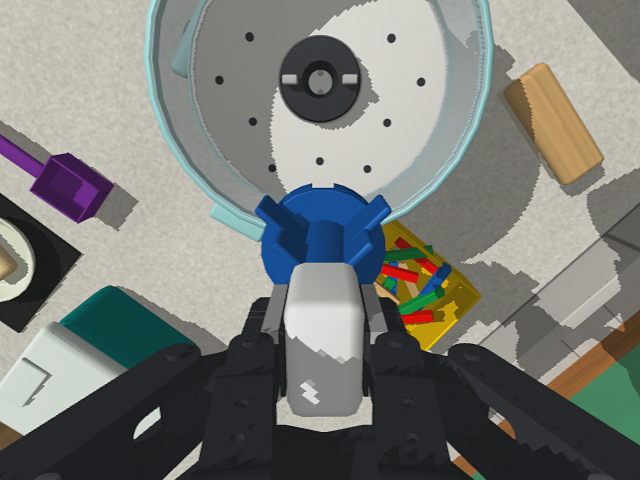

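```bash
python3 - <<'E'
from h import *
from cell import read_state
w=load('wrist6');g=w["frame"]
c=g[25:135,265:375,::-1];cv2.imwrite("pics/z6.png",cv2.resize(c,(660,660),interpolation=cv2.INTER_CUBIC)[:600])
gr=g.astype(int).mean(2)
m=(gr<90).astype(np.uint8);m[:30]=0;m[130:]=0;m[:,:270]=0;m[:,370:]=0
cn=max(cv2.findContours(m,0,1)[0],key=cv2.contourArea)
print(cv2.fitEllipse(cn))
# dogs: bright inside hub
D=[]
for x0,x1 in((280,300),(338,360)):
    sub=(gr[65:95,x0:x1]>120);ys,xs=np.where(sub);p=(xs.mean()+x0,ys.mean()+65);print(p,sub.sum(),xs.min()+x0,xs.max()+x0,ys.min()+65,ys.max()+65);D.append(p)
e=cv2.fitEllipse(cn)[0]
print("hub z.09",onz(w,*e,.09), "z.08",onz(w,*e,.08))
A=[onz(w,*p,.103) for p in D];d=A[1]-A[0];print(A,(A[0]+A[1])/2,np.linalg.norm(d),np.degrees(np.arctan2(d[1],d[0])))
S=read_state();print(S["ee_pos"])
E
```

```text
((319.7151184082031, 79.0022201538086), (81.5828857421875, 86.22099304199219), 179.69691467285156)
(np.float64(288.4173913043478), np.float64(78.7304347826087)) 115 280 296 75 94
(np.float64(349.2093023255814), np.float64(78.10077519379846)) 129 342 356 74 82
hub z.09 [ 0.55308967 -0.1407003   0.09      ] z.08 [ 0.55259629 -0.14028404  0.08      ]
[array([ 0.53320612, -0.15946422,  0.103     ]), array([ 0.57243029, -0.12336304,  0.103     ])] [ 0.5528182  -0.14141363  0.103     ] 0.05330882199571293 42.62587349517909
[ 0.62046161 -0.21067412  0.34481115]
```

View pics/z6.png

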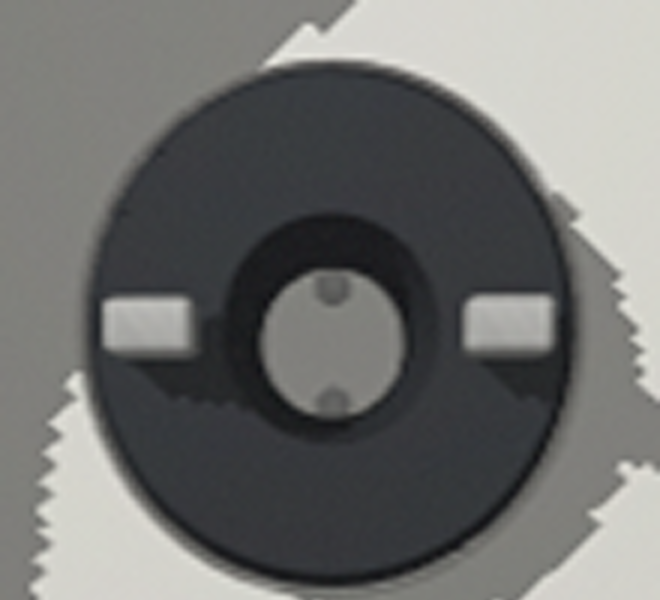

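```bash
python3 - <<'E'
from h import *
from cell import *
go([.5525,-.1415,.345],42.2)
E
```

```text
shift cm [-0.41 -9.69 -0.01] rotvec [-0.0004 -0.0003 -0.0018]
t 6.5 pos [ 0.6205 -0.2107  0.3448] yaw 42.09673943459102 F [ 0.46  0.05 -2.07] M [ 0.031  0.022 -0.06 ] w 0.023094857632770992 j [-0.33   0.321  1.429  0.     1.392 -1.065]
```

Emit:
send_rows --series '[-0.1,-1.5,0,0,0,0,-0.2,-4,0,0,0,0,-0.3,-6.8,0,0,0,0,-0.4,-8.8,0,0,0,0,-0.4,-9.7,0,0,0,0,-0.4,-9.7,1.5,0,0,0,-0.4,-9.7,4,0,0,0,-0.4,-9.7,7,0,0,0,-0.4,-9.7,9,0,0,0,-0.4,-9.7,9.5,0,0,0]'

```text
t: 7.5
ee_pos: [0.5515, -0.1419, 0.2475]
ee_rot: [-0.001, 0.933, 0.359, -0.001]
force: [-0.3, 0.7, -2.9]
width: 0.0235
```

Emit:
send_rows --series '[0,0,0,0,0,0,0,0,0,0,0,0]'

```text
t: 7.7
ee_pos: [0.5534, -0.1426, 0.251]
ee_rot: [0.001, 0.933, 0.359, 0.001]
force: [0.9, 1.0, -3.1]
width: 0.0232
```

```bash
python3 - <<'E'
from h import *
from cell import *
P=[];F=[]
f=snap('side','side7');P.append(read_state()["ee_pos"])
f=snap('wrist','wrist7');P.append(read_state()["ee_pos"])
f=snap('top','top7');P.append(read_state()["ee_pos"])
print(np.round(P,4),np.mean(P,0))
go([.5525,-.1415,.25],42.2)
s=load('side7');t=load('top7')
a=s["frame"][230:350,265:395,::-1];b=t["frame"][200:320,300:430,::-1]
cv2.imwrite("pics/z7.png",cv2.resize(np.hstack([a,b]),(780,360),interpolation=cv2.INTER_CUBIC))
E
```

```text
[[ 0.5535 -0.1427  0.2513]
 [ 0.5534 -0.1427  0.2512]
 [ 0.5532 -0.1427  0.2511]] [ 0.55336823 -0.14270076  0.25117897]
shift cm [ 0.02 -0.14  0.11] rotvec [ 0.0018 -0.0012 -0.0025]
t 7.85 pos [ 0.5532 -0.1427  0.2511] yaw 42.0586397394665 F [ 0.53  0.02 -2.46] M [-0.036  0.023  0.054] w 0.02307637198654563 j [-0.255  0.25   1.731 -0.     1.159 -0.989]
```

View pics/z7.png

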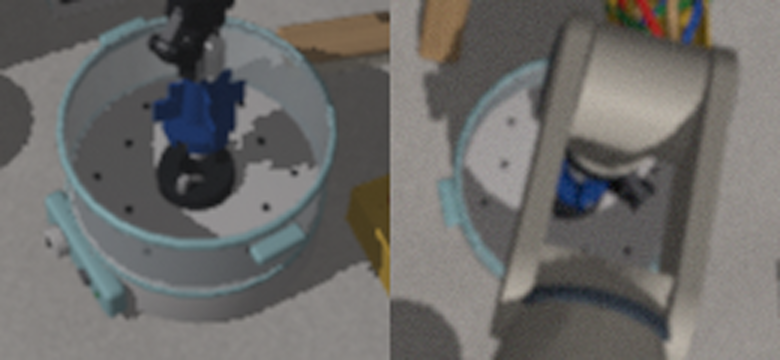

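View pics/wrist7.png

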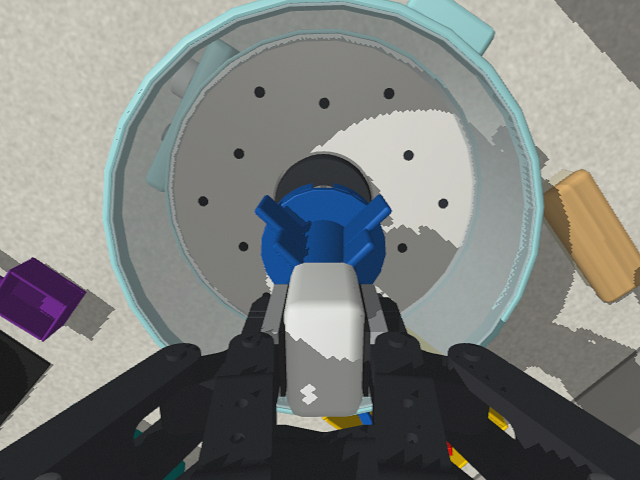

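```bash
python3 - <<'E'
from h import *
w=load('wrist7');ty=np.array([np.sin(np.radians(42.1)),-np.cos(np.radians(42.1)),0])
g=w["frame"].astype(int).mean(2);print(g[144:160,323].round().tolist(), g[178,268:282].round().tolist(),g[178,364:378].round().tolist())
e=onz(w,323,152.5,.09);print("centre from top edge",e+.036*ty)
# rim ellipse: teal rim inner/outer at z .165
f=w["frame"].astype(int)
for v in(60,120,200,260):
    m=np.where((f[v,:,1]-f[v,:,0]>18)&(f[v,:,2]>120))[0];print(v,m.min() if len(m) else 0,m.max() if len(m) else 0)
m=((f[:,:,1]-f[:,:,0]>18)&(f[:,:,2]>120))
col=np.where(m[:60,300])[0];print(col)
E
```

```text
[123.0, 183.0, 214.0, 210.0, 209.0, 210.0, 212.0, 141.0, 123.0, 130.0, 31.0, 40.0, 41.0, 41.0, 46.0, 52.0] [123.0, 124.0, 123.0, 124.0, 123.0, 123.0, 124.0, 124.0, 124.0, 121.0, 107.0, 99.0, 101.0, 76.0] [24.0, 102.0, 114.0, 99.0, 113.0, 123.0, 118.0, 177.0, 211.0, 210.0, 207.0, 205.0, 206.0, 206.0]
centre from top edge [ 0.55063013 -0.13809432  0.09      ]
60 160 486
120 119 525
200 103 542
260 110 535
[ 0  1  2 30 31 32 33]
```

Emit:
send_rows --series '[0,-0.12,0,0,0,0,0,-0.12,0.5,0,0,0,0,-0.12,1.5,0,0,0,0,-0.12,2.5,0,0,0,0,-0.12,3.5,0,0,0,0,-0.12,4.2,0,0,0,0,-0.12,4.7,0,0,0,0,-0.12,5,0,0,0,0,-0.12,5,0,0,0]'

```text
t: 8.75
ee_pos: [0.5516, -0.1416, 0.1994]
ee_rot: [-0.0, 0.933, 0.359, -0.0]
force: [0.2, -0.3, -2.4]
width: 0.0233
```

```bash
python3 - <<'E'
from h import *
from cell import *
f=snap('wrist','wrist8')
go([.5525,-.1415,.191],42.2)
f=snap('side','side8')
go([.5525,-.1415,.191],42.2)
E
```

```text
shift cm [0.06 0.04 0.88] rotvec [-0.      0.     -0.0025]
t 8.8 pos [ 0.5518 -0.1417  0.1998] yaw 42.056782045709625 F [ 0.82  0.25 -2.55] M [-0.004 -0.002 -0.025] w 0.02346150996138336 j [-0.254  0.3    1.785 -0.     1.056 -0.988]
shift cm [0.06 0.03 0.9 ] rotvec [ 0.0004 -0.0002 -0.0026]
t 8.85 pos [ 0.5519 -0.1417  0.2   ] yaw 42.05272323816023 F [ 0.13 -0.29 -1.85] M [-0.01   0.048  0.047] w 0.023299851489742493 j [-0.254  0.3    1.785 -0.     1.056 -0.988]
```

View pics/wrist8.png

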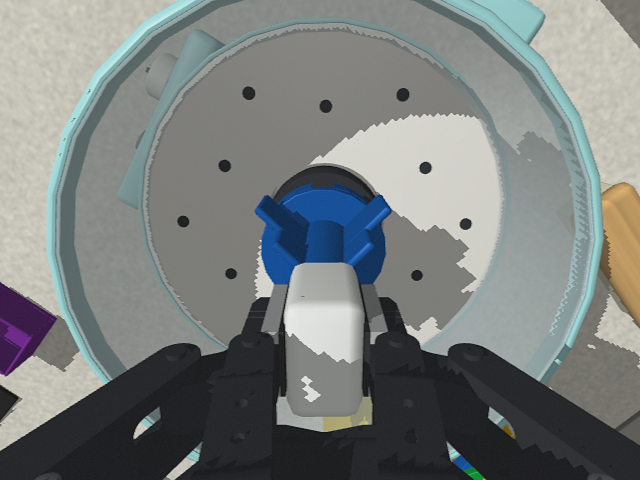

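Emit:
send_rows --series '[0.06,0.02,0.2,0,0,0,0.06,0.02,0.4,0,0,0,0.06,0.02,0.6,0,0,0,0.06,0.02,0.8,0,0,0,0.06,0.02,0.9,0,0,0,0.06,0.02,0.9,0,0,0]'

```text
t: 9.45
ee_pos: [0.5522, -0.1414, 0.1906]
ee_rot: [-0.0, 0.933, 0.359, -0.0]
force: [0.2, -0.7, -2.8]
width: 0.0237
```

```bash
python3 - <<'E'
from h import *
go([.5525,-.1415,.187],42.2)
E
```

```text
shift cm [0.02 0.03 0.36] rotvec [-0.0003  0.0002 -0.0025]
t 9.45 pos [ 0.5522 -0.1414  0.1906] yaw 42.05603697768738 F [ 0.18 -0.71 -2.78] M [ 0.002  0.016 -0.012] w 0.023677493289873085 j [-0.253  0.311  1.792  0.     1.038 -0.987]
```

Around the dog tops with no contact yet, so I'll continue in 1 mm steps.

Emit:
send_rows --series '[0,0,0.1,0,0,0,0,0,0.2,0,0,0,0,0,0.3,0,0,0,0,0,0.3,0,0,0]'

```text
t: 9.85
ee_pos: [0.5522, -0.1414, 0.1876]
ee_rot: [-0.0, 0.933, 0.359, -0.0]
force: [0.3, -0.5, -3.0]
width: 0.0232
```

```bash
python3 - <<'E'
from h import *
go([.5525,-.1415,.187],42.2)
E
```

```text
shift cm [0.01 0.03 0.06] rotvec [-0.0002  0.0001 -0.0026]
t 9.85 pos [ 0.5522 -0.1414  0.1876] yaw 42.05350835824689 F [ 0.26 -0.54 -3.03] M [ 0.054 -0.027  0.063] w 0.02324073878906061 j [-0.253  0.315  1.795  0.     1.032 -0.987]
```

Emit:
send_rows --series '[0,0,0.1,0,0,0,0,0,0.2,0,0,0,0,0,0.2,0,0,0]'

```text
t: 10.15
ee_pos: [0.5522, -0.1413, 0.1857]
ee_rot: [-0.0, 0.933, 0.359, -0.0]
force: [-0.2, 0.5, -2.8]
width: 0.0233
```

```bash
python3 - <<'E'
from h import *
f=snap('side','side9')
f=snap('wrist','wrist9')
go([.5525,-.1415,.187],42.2)
cv2.imwrite("pics/z9.png",cv2.resize(load('side9')["frame"][220:350,265:395,::-1],(600,600),interpolation=cv2.INTER_CUBIC))
E
```

```text
shift cm [ 0.01  0.03 -0.12] rotvec [-0.0001  0.     -0.0025]
t 10.25 pos [ 0.5522 -0.1413  0.1858] yaw 42.05628859873261 F [ 0.09 -0.04 -1.55] M [0.099 0.086 0.022] w 0.02317052535183911 j [-0.253  0.317  1.797  0.     1.028 -0.987]
```

View pics/z9.png

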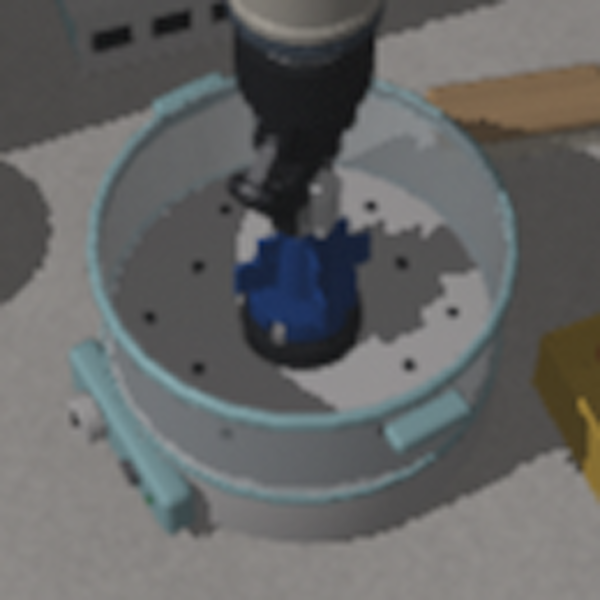

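Emit:
send_rows --series '[0,0.02,0.1,0,0,0,0,0.02,0.15,0,0,0,0,0.02,0.15,0,0,0]'

```text
t: 10.55
ee_pos: [0.5526, -0.1415, 0.1844]
ee_rot: [0.0, 0.933, 0.359, 0.0]
force: [0.1, 1.5, 0.9]
width: 0.0232
```

```bash
python3 - <<'E'
from h import *
go([.5525,-.1415,.187],42.2)
E
```

```text
shift cm [-0.01 -0.   -0.26] rotvec [ 0.0002 -0.0004 -0.0026]
t 10.55 pos [ 0.5526 -0.1415  0.1844] yaw 42.051376085779886 F [0.11 1.51 0.86] M [ 0.367  0.137 -0.009] w 0.02316726646643676 j [-0.253  0.319  1.797  0.     1.025 -0.987]
```

Emit:
send_rows --series '[0,0,0.1,0,0,0,0,0,0.2,0,0,0,0,0,0.2,0,0,0]'

```text
t: 10.85
ee_pos: [0.5521, -0.1415, 0.1817]
ee_rot: [-0.0, 0.933, 0.359, -0.0]
force: [-0.4, -0.1, -6.0]
width: 0.0234
```

```bash
python3 - <<'E'
from h import *
go([.5525,-.1415,.187],42.2)
E
```

```text
shift cm [ 0.03  0.03 -0.53] rotvec [-0.0005  0.0005 -0.0025]
t 10.85 pos [ 0.5521 -0.1415  0.1817] yaw 42.05562951832141 F [-0.41 -0.15 -5.97] M [ 0.186 -0.174  0.043] w 0.023402865828450806 j [-0.253  0.322  1.8   -0.     1.021 -0.987]
```

Emit:
send_rows --series '[0,0,0.1,0,0,0,0,0,0.2,0,0,0,0,0,0.3,0,0,0,0,0,0.3,0,0,0]'

```text
t: 11.25
ee_pos: [0.5523, -0.1414, 0.1791]
ee_rot: [-0.0, 0.933, 0.359, -0.0]
force: [-0.1, 2.5, -3.1]
width: 0.0232
```

```bash
python3 - <<'E'
from h import *
go([.5525,-.1415,.187],42.2)
E
```

```text
shift cm [ 0.    0.02 -0.79] rotvec [-0.0004 -0.     -0.0025]
t 11.25 pos [ 0.5523 -0.1414  0.1791] yaw 42.0542419354083 F [-0.08  2.54 -3.1 ] M [ 0.496 -0.061 -0.016] w 0.0232476939636737 j [-0.253  0.325  1.802  0.     1.015 -0.987]
```

Emit:
send_rows --series '[0,0,0.1,0,0,0,0,0,0.15,0,0,0,0,0,0.15,0,0,0]'

```text
t: 11.55
ee_pos: [0.5525, -0.1415, 0.1784]
ee_rot: [0.0, 0.933, 0.359, 0.0]
force: [-2.8, 2.5, 4.8]
width: 0.0237
```

```bash
python3 - <<'E'
from h import *
go([.5525,-.1415,.187],42.2)
E
```

```text
shift cm [-0.    0.   -0.86] rotvec [ 0.0001 -0.0003 -0.0026]
t 11.55 pos [ 0.5525 -0.1415  0.1784] yaw 42.05004537264319 F [-2.8   2.53  4.8 ] M [ 0.701  0.538 -0.017] w 0.023650221280862214 j [-0.253  0.326  1.803  0.     1.013 -0.987]
```

Emit:
send_rows --series '[0,-0.05,0.1,0,0,0,0,-0.05,0.15,0,0,0,0,-0.05,0.15,0,0,0]'

```text
t: 11.85
ee_pos: [0.5526, -0.1414, 0.1782]
ee_rot: [0.001, 0.933, 0.359, 0.001]
force: [-5.4, 2.7, 15.1]
width: 0.0232
```

```bash
python3 - <<'E'
from h import *
go([.5525,-.1415,.187],42.2)
E
```

```text
shift cm [-0.01  0.   -0.88] rotvec [ 0.0014 -0.0007 -0.0024]
t 11.85 pos [ 0.5526 -0.1414  0.1782] yaw 42.05996223489396 F [-5.37  2.73 15.07] M [ 0.687  1.231 -0.03 ] w 0.02318599584212197 j [-0.253  0.325  1.804 -0.     1.011 -0.987]
```

Emit:
send_rows --series '[-0.05,-0.03,-0.1,0,0,0,-0.05,-0.03,-0.2,0,0,0,-0.05,-0.03,-0.3,0,0,0,-0.05,-0.03,-0.3,0,0,0]'

```text
t: 12.25
ee_pos: [0.5519, -0.1413, 0.1792]
ee_rot: [0.0, 0.933, 0.359, 0.0]
force: [1.9, 1.3, -3.9]
width: 0.0232
```

```bash
python3 - <<'E'
from h import *
f=snap('wrist','wrist10')
go([.5525,-.1415,.187],42.2)
E
```

```text
shift cm [ 0.03  0.06 -0.78] rotvec [ 0.0004 -0.0004 -0.0025]
t 12.3 pos [ 0.5519 -0.1413  0.1792] yaw 42.05454962773225 F [ 3.34  1.41 -4.56] M [ 0.512 -0.695 -0.013] w 0.0235655303737565 j [-0.253  0.324  1.804  0.     1.014 -0.987]
```

View pics/wrist10.png

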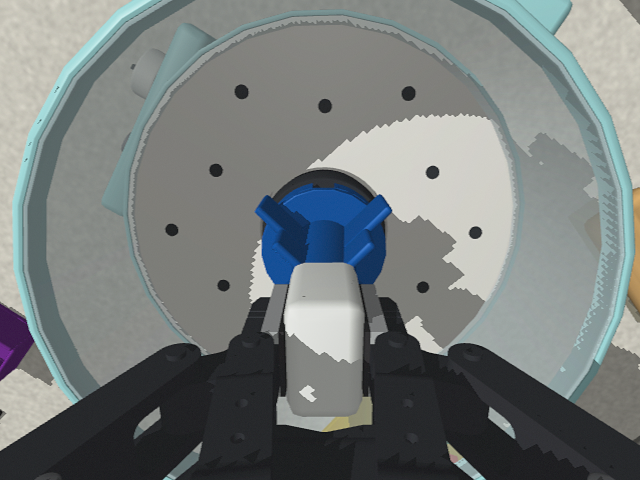

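Emit:
send_rows --series '[0.03,0.02,0.1,0,0,0,0.03,0.02,0.2,0,0,0,0.03,0.02,0.3,0,0,0,0.03,0.02,0.35,0,0,0,0.03,0.02,0.35,0,0,0]'

```text
t: 12.8
ee_pos: [0.5525, -0.1415, 0.1781]
ee_rot: [0.001, 0.933, 0.359, 0.001]
force: [-4.0, 2.9, 17.8]
width: 0.0233
```

Emit:
send_rows --series '[0,0,-0.1,0,0,0,0,0,-0.2,0,0,0,0,0,-0.2,0,0,0]'

```text
t: 13.1
ee_pos: [0.5521, -0.1413, 0.1781]
ee_rot: [0.0, 0.933, 0.359, 0.0]
force: [0.4, 1.1, 4.9]
width: 0.0232
```

```bash
python3 - <<'E'
from h import *
go([.5525,-.1415,.187],42.2)
E
```

```text
shift cm [ 0.02  0.04 -0.89] rotvec [ 0.0006 -0.0003 -0.0025]
t 13.1 pos [ 0.5521 -0.1413  0.1781] yaw 42.055376804117984 F [0.37 1.08 4.92] M [ 0.639 -0.175  0.018] w 0.023226029209601606 j [-0.253  0.325  1.804 -0.     1.012 -0.987]
```

Emit:
send_rows --series '[0,0,0,0,0,0,0,0,0,0,0,0,0,0,0,0,0,0,0,0,0,0,0,0,0,0,0,0,0,0,0,0,0,0,0,0,0,0,0,0,0,0]' --gripper 1

```text
t: 13.8
ee_pos: [0.5518, -0.1412, 0.1778]
ee_rot: [0.0, 0.933, 0.359, -0.0]
force: [0.4, 0.0, 0.0]
width: 0.0853
```

```bash
python3 - <<'E'
from h import *
f=snap('wrist','wrist11')
go([.5525,-.1415,.187],42.2)
E
```

```text
shift cm [ 0.03  0.06 -0.92] rotvec [-0.      0.0001 -0.0025]
t 13.85 pos [ 0.5518 -0.1412  0.1778] yaw 42.05568466029578 F [0.12 0.5  0.88] M [-0.026 -0.069 -0.038] w 0.08537829880333933 j [-0.253  0.325  1.804 -0.     1.012 -0.987]
```

View pics/wrist11.png

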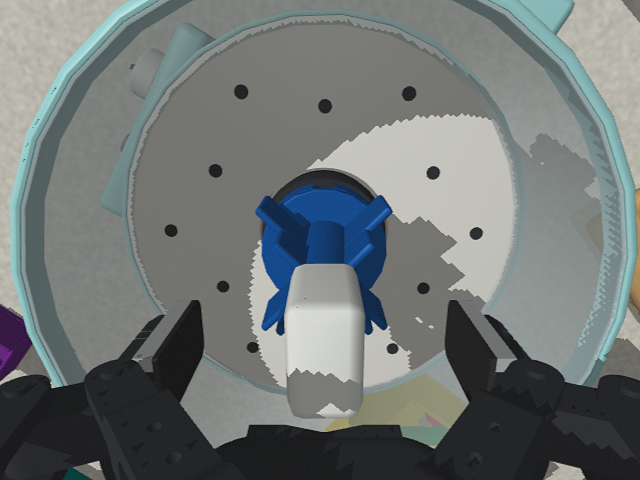

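Released; the agitator stands upright and centred. Retreat straight up, then back.

Emit:
send_rows --series '[0,0,-0.5,0,0,0,0,0,-2,0,0,0,0,0,-5,0,0,0,0,0,-8.5,0,0,0,0,0,-12,0,0,0,0,0,-15,0,0,0,0,0,-17,0,0,0,0,0,-17,0,0,0,0,0,-17,0,0,0]'

```text
t: 14.75
ee_pos: [0.5517, -0.1412, 0.3477]
ee_rot: [0.0, 0.933, 0.359, 0.0]
force: [-0.2, 0.3, -1.1]
width: 0.0852
```

```bash
python3 - <<'E'
from h import *
f=snap('wrist','wrist12')
go([.45,.10,.35],42.2)
a=f["frame"].astype(int);z=.197-.001
E
```

```text
shift cm [  8.62 -24.69  -0.3 ] rotvec [-0.001   0.0007 -0.0025]
t 14.8 pos [ 0.5514 -0.1411  0.3469] yaw 42.05422617557285 F [ 0.63  0.12 -0.24] M [0.041 0.02  0.022] w 0.08574547344759707 j [-0.253  0.176  1.612  0.     1.355 -0.987]
```

View pics/wrist12.png

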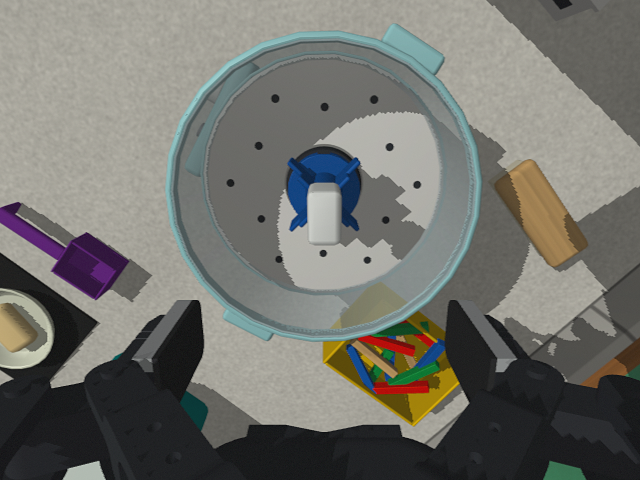

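Emit:
send_rows --series '[0.7,-2,0,0,0,0,2,-6,0,0,0,0,3.5,-10,0,0,0,0,5,-14,0,0,0,0,6.4,-18,0,0,0,0,7.6,-21.5,0,0,0,0,8.5,-24,0,0,0,0,8.5,-24,0,0,0,0,8.5,-24,0,0,0,0]'

```text
t: 15.7
ee_pos: [0.4538, 0.094, 0.3468]
ee_rot: [0.0, 0.933, 0.36, -0.001]
force: [1.1, -0.6, 0.1]
width: 0.0854
```

```bash
python3 - <<'E'
from h import *
s=snap('side','side13');t=snap('top','top13')
a=s["frame"][215:345,265:395,::-1];b=t["frame"][200:330,295:425,::-1]
cv2.imwrite("pics/z13.png",cv2.resize(np.hstack([a,b]),(800,400),interpolation=cv2.INTER_CUBIC))
# predicted with seat at .091
for seat in(.091,.095,.0985):
    p=np.array([.5533,-.142,seat+.125]);print(seat,proj(s,p),proj(t,p))
for n,f in(('s',s),('t',t)):
    g=f["frame"].astype(int);u0,v0=np.round(proj(f,[.5533,-.142,.211])).astype(int)
    m=np.zeros(g.shape[:2],np.uint8);m[v0-14:v0+18,u0-14:u0+14]=1
    print(n,u0,v0)
f0=load('top0')["frame"].astype(int);d=np.abs(t["frame"].astype(int)-f0).max(2)
cv2.imwrite("pics/diff13.png",np.clip(d*3,0,255).astype(np.uint8))
E
```

```text
0.091 [329.81945872 258.67056783] [363.31804466 255.3476313 ]
0.095 [329.83264144 257.78219585] [363.4567367  255.15396422]
0.0985 [329.8442348  257.00092925] [363.57875109 254.98358552]
s 330 260
t 363 256
```

View pics/z13.png

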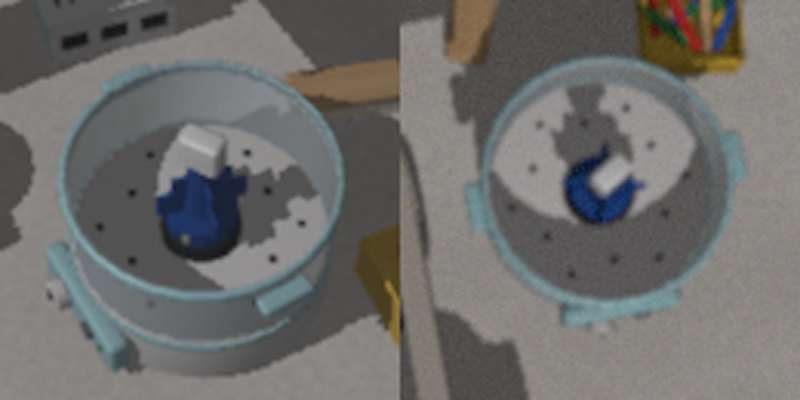

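View pics/side13.png

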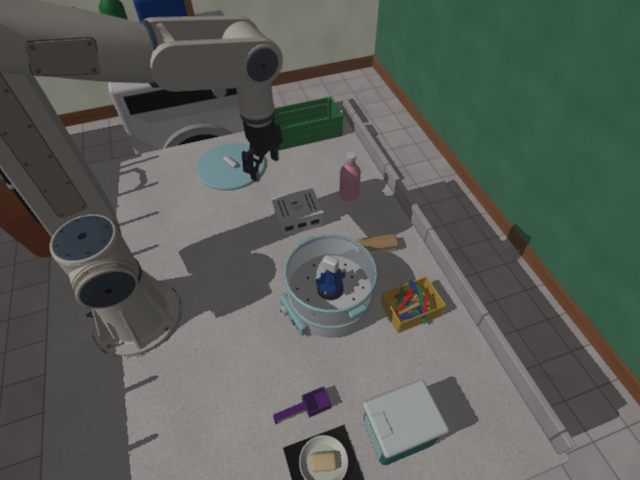

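```bash
python3 -c "
from cell import *
print(read_state()['t']);print(close_job())"
```

```text
15.8
the job is handed in; nothing more can be done
None
```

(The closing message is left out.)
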